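# Spirit level out of the tool chest

## Robot

A 6-joint arm with a two-finger parallel gripper is mounted at the origin on the work surface. World frame = base frame: x ahead of the robot, y to its left, z up, the work surface at z = 0. Lengths are in m, angles in rad, forces in N, time in s.
With the tool pointing down it reaches from about 0.375 to 0.9 m from the base axis. Payload 3.1 kg.
Tool frame: the origin (TCP) lies between the finger pads; the fingertips stand 22 mm ahead of it and the grasp point (between the pads) lies 3 mm ahead of it; z points along the fingers, y is the line along which they close (so a half turn about z gives the same grasp; the last joint's range is limited). The gripper opens to 87 mm and grips with 3 to 60 N. Pads are 19 mm wide; open, the fingers measure 117 mm over their backs; the gripper's body (75 mm by 190 mm) begins 51 mm behind the grasp point.
Start: joints at [0.973, 0.527, 1.433, -0, 1.181, -0.178], TCP at [0.255, 0.571, 0.245] pointing down, gripper open.
Joint ranges: [-3.08, 3.08], [-0.75, 2.2], [0.22, 2.44], [-1.43, 4.57], [0, 2.65], [-2.85, 2.85]. Speed limits (rad/s): [2.79, 2.79, 3.14, 3.14, 3.14, 3.14].

## Interface

Orientations are given as a unit quaternion [x, y, z, w].
In Python, from rig import get_obs, camera, get_calibration, hand_in, cut_out gives the robot as it stands.
- The arm moves only by the shell command python3 -m inch 'ROWS' [OPENING] [FORCE]. ROWS is JSON, one flat list of numbers, 6 for each row, row after row: the shift along the tool's x, y, z scaled (see below), then the turn, a rotation vector about the tool's x, y, z scaled (see below). A call has 1 to 20 rows; each row is the pose to reach, as a shift and turn from the pose commanded when the call began, along the tool's axes at that moment; what a row does not reach only later rows make up. The controller multiplies each number of a shift by 0.08 m and each number of a turn by 90 degrees. A row lasts 1/12 s, in which the tool goes at most 41.7 mm and 7.16 degrees, less where a joint would pass 70% of its speed; a pose out of reach is approached as far as the arm can. A call with a number of a shift or a turn outside -1 to 1 is refused whole. A call with a gripper value outside its range is refused whole. OPENING is the finger opening in mm, from 0 to 87, set as the call begins (- or left out, the last holds). The fingers move at their own pace and stop on an object; FORCE is the grip in N (left out, the last holds). Time passes only in rows, so rows that repeat a pose let the fingers close. It gives the time, the measured TCP pose, the force, the opening and the grip force at its end, in the units of the state.
- get_obs(): the state, without advancing time (a new reading comes with each control period).
- camera(name): name is "scene" or "top" or "wrist"; returns the picture (420x560x3 uint8, red, green, blue); there is no depth.
- get_calibration(name): a dict with "vertical_fov" (degrees; the focal length in pixels is half the picture's height over the tangent of half this angle, whatever the lens; pixels are square), "cx", "cy" (the principal point, pixels), "D" ([k1, k2, p1, p2, k3] as OpenCV has them; the pictures are not rectified), "T" (4x4, takes a point from camera to world coordinates). Camera axes: x right, y down, z forward; pixel columns grow to the right and rows downward; lengths in m; the calibration is good to about 2 mm. A picture is of the moment at which its call begins: read the wrist's pose just before it. get_calibration takes no time and is no camera call; for the wrist camera it gives the pose at the moment of the call.
- hand_in(): hands the job in; it is judged then, once.
Trained networks look in the newest picture that a camera, given by its name, has taken for a name from the list of things; names that differ only in an ending like _2 or _b are one class to them, and where a whole thing is asked for, a point or a joint stands for the part that bears it (a point fixed in the world has none). Each returns a list of dicts, best first, with "conf" (0 to 1); they miss things now and then, are a little off and sometimes report something else, mostly with a low value. They report only what shows in the picture. A call takes as long as a camera call.
- cut_out(camera, thing): "region" (420x560 bool, what is visible of it) and "bbox" ([left, top, right, bottom] in pixels, round what is visible of it).
The state is a dict: "time": time; "q": joint angles; "joint_velocities": joint speeds; "joint_torque": joint torques, N m; "position": TCP position; "tool_rot": TCP orientation; "ft_force": force on the tool from outside, world axes, zero at the start; "moment": the same for the moment, N m; "grip_width": finger opening in m; "grip_force": force on a finger pad.
Only numpy, scipy, OpenCV 4.12 (cv2) and the standard library are available. Lean on these libraries where they do the work, as an engineer would, in place of code of your own. Each camera call takes 0.05 s, during which the arm holds its last target. There are 200 camera calls.

## Task

The spirit level is stored inside the wooden tool chest, with one end pushed into the sprung clip under the deck. Pull it lengthwise out of the clip, tilt it up through the opening in the deck, and finish while still holding it in the gripper, still and with its whole length well clear above the chest. Leave everything else where it stands.

Things in the scene. Friction and masses are not known exactly. Their poses are not given: they have to be found in the camera images.
- chest: Plywood tool chest fixed to the worktop, 352 mm long (its x), 190 mm wide (y), 103 mm high, boards 9 mm thick. Origin on its underside below the centre of the deck's opening; z up, +x points roughly away from the robot. It reaches from x = -202 to +150 mm; inside from -193 mm to the clip, inner floor at z = 9 mm, deck (top board) from z = 94 to 103 mm.
- opening (a point): Centre of the rectangular opening in the chest's deck, level with the deck's top: 170 mm along the chest's x (-85 to +85 mm), 140 mm along y (-70 to +70 mm), fixed edges.
- clip_mouth (a point): Centre of the mouth of the black sprung clip under the deck at the chest's +x end: a socket open towards chest -x, 33.5 mm deep, 25 mm wide, 34 mm high, mouth at chest x = 93 mm, z = 51 mm. Rounded sprung pins in both cheeks engage the level's groove.
- rest_top (a point): Top centre of the wooden rest inside the chest that the level lies on (not fastened): 12 mm along chest x, 40 mm wide, top 35 mm above the worktop, at chest x = -45 mm.
- level_mid (a point): Centre of the spirit level: straight aluminium bar, green vials, black ends, 250 x 22 x 32 mm high, 0.13 to 0.22 kg. At the start it lies along the chest's x, centred under the opening at z = 51 mm, 32 mm of it in the clip. A lengthwise pull to chest -x of about 10 to 17 N frees it (firm grip). Its ends are hidden under the deck; it is longer than the opening's diagonal: it comes out one end first.
- level_groove_end (a point): Centre of the level's end face at +x (the end in the clip at the start), 125 mm from its centre; the 11 mm long groove begins 10 mm from this end.
- level_plain_end (a point): Centre of the level's other end face, at -x, nearer the robot at the start, 125 mm from its centre.
- level: The same spirit level; origin at the middle of its underside, 16 mm below its centre; x along its length towards the grooved end, z up.
- screw_tin: Bystander: round steel tin, 40 mm across, 22 mm high, on the far part of the chest's deck, towards its +y side; origin under its centre.
- coat_hook: Bystander: small dark coat hook, base 45 x 20 mm, 30 mm high, on the far part of the deck, towards its -y side; origin under its base.
- mug: Bystander: white mug, 80 mm across, 92 mm high, on the worktop; origin under its centre.
- detergent: Bystander: blue bottle, 76 mm across, 190 mm high, on the worktop; origin under its centre.
- screw_jar: Bystander: jar, 64 mm across, 75 mm high, on the worktop; origin under its centre.
- tape_measure: Bystander: grey tape measure, 62 x 32 x 58 mm, on the worktop; origin under its centre.
- screwdriver: Bystander: screwdriver lying on the worktop; origin under its middle.

How it is judged:
By the outcome, as a careful person would: the job done as asked, in the order asked, and still so for the second after the job is handed in, while the arm keeps its last pose, push and grip.
It also fails if it takes over 42 s, if anything falls off the work surface, if the arm or the gripper's body presses on something with over 40 N, if the wrist force passes 120 N, or if a joint passes its speed limit or range.

## Working session

There is one attempt and no reset: what is moved stays moved. The work goes in short steps, Python scripts to look and compute and a shell command to move; the robot and the scene stay as the last step left them, time stands still between calls to the robot, and variables do not carry over. Pictures are saved under pics/ and viewed, at most 10 in all, crops included, and the job is handed in when it is done.

```bash
ls; mkdir -p pics; cat > h.py <<'E'
import numpy as np, cv2
from rig import *
def K(c):
    f=210/np.tan(np.radians(c["vertical_fov"])/2); return np.array([[f,0,c["cx"]],[0,f,c["cy"]],[0,0,1]])
def ray(name,uv,c=None):
    c=c or get_calibration(name); T=np.array(c["T"])
    p=cv2.undistortPoints(np.array(uv,float).reshape(-1,1,2),K(c),np.array(c["D"],float)).reshape(-1,2)
    return T[:3,3],np.c_[p,np.ones(len(p))]@T[:3,:3].T
def atz(name,uv,z,c=None):
    o,d=ray(name,uv,c); return o+d*((z-o[2])/d[:,2])[:,None]
def proj(name,P,c=None):
    c=c or get_calibration(name); T=np.linalg.inv(np.array(c["T"]))
    return cv2.projectPoints(np.array(P,float).reshape(-1,3),cv2.Rodrigues(T[:3,:3])[0],T[:3,3],K(c),np.array(c["D"],float))[0].reshape(-1,2)
def save(n,im): cv2.imwrite(f"pics/{n}.png",im[:,:,::-1])
E
python3 - <<'E'
from h import *
o=get_obs();print({k:np.round(v,3) for k,v in o.items()})
a=camera("top");b=camera("scene");save("top1",a);save("scene1",b)
for n in("top","scene"):
  print(n,np.round(get_calibration(n)["T"],3))
  for t in("chest","level","screw_tin","coat_hook","mug","detergent","screw_jar","tape_measure","screwdriver"):
    for r in cut_out(n,t)[:1]: print(t,round(r["conf"],2),r["bbox"],int(r["region"].sum()),np.round(np.argwhere(r["region"]).mean(0)[::-1],1))
E
```

```text
pics
{'time': np.float64(0.0), 'q': array([ 0.973,  0.528,  1.434, -0.   ,  1.181, -0.179]), 'joint_velocities': array([-0.001,  0.   ,  0.002, -0.002, -0.001,  0.   ]), 'joint_torque': array([ -0.   , -44.004, -17.66 ,   0.063,   0.058,  -0.   ]), 'position': array([0.254, 0.57 , 0.244]), 'tool_rot': array([ 0.208,  0.978, -0.001, -0.   ]), 'ft_force': array([0.483, 0.265, 0.126]), 'moment': array([-0.011,  0.055, -0.007]), 'grip_force': np.float64(0.0), 'grip_width': np.float64(0.087)}
top [[ 0.02  -0.99   0.138  0.417]
 [-0.999 -0.025 -0.029 -0.035]
 [ 0.032 -0.138 -0.99   1.166]
 [ 0.     0.     0.     1.   ]]
chest 0.82 [188.5, 152.5, 269.4, 279.9] 8268 [227.4 217.8]
level 0.94 [225.8, 174.6, 237.2, 236.0] 499 [230.3 203.2]
coat_hook 0.68 [247.6, 152.0, 261.6, 169.9] 118 [252.3 161.7]
mug 0.67 [369.7, 166.2, 413.1, 196.8] 884 [392.8 181. ]
detergent 0.67 [104.2, 146.8, 147.8, 176.5] 960 [129.  161.9]
screw_jar 0.65 [383.9, 222.9, 410.7, 246.5] 461 [395.9 235.8]
screwdriver 0.81 [420.3, 175.7, 446.9, 228.3] 297 [436.4 208.1]
scene [[-0.458  0.499 -0.736  1.352]
 [ 0.889  0.257 -0.379  0.36 ]
 [-0.    -0.828 -0.561  0.683]
 [ 0.     0.     0.     1.   ]]
chest 0.98 [264.1, 169.0, 390.4, 291.4] 8570 [327.  228.7]
level 0.82 [317.0, 199.9, 350.8, 231.0] 424 [334.5 217.1]
screw_tin 0.82 [326.9, 232.3, 341.1, 248.8] 240 [334.1 241. ]
coat_hook 0.46 [276.6, 221.4, 295.0, 235.7] 151 [284.9 227.9]
mug 0.92 [141.3, 178.7, 175.5, 220.4] 1075 [160.5 198.4]
detergent 0.86 [416.8, 244.0, 464.2, 328.5] 2762 [442.3 289.1]
screw_jar 0.87 [180.1, 166.0, 202.6, 191.4] 489 [192.6 176.7]
screwdriver 0.46 [124.7, 175.3, 152.0, 213.9] 170 [140.5 186.2]
```

```bash
python3 - <<'E'
from h import *
a=cv2.imread("pics/top1.png")[:,:,::-1];s=cv2.imread("pics/scene1.png")[:,:,::-1]
save("v1",np.hstack([cv2.resize(a[140:290,180:280],(400,600),interpolation=cv2.INTER_CUBIC),cv2.resize(s[160:300,255:400][:,:],(400,386),interpolation=cv2.INTER_CUBIC) if 0 else cv2.copyMakeBorder(cv2.resize(s[160:300,255:400],(400,386)),0,214,0,0,cv2.BORDER_CONSTANT)]))
E
```

```text
(no output)
```

View pics/v1.png

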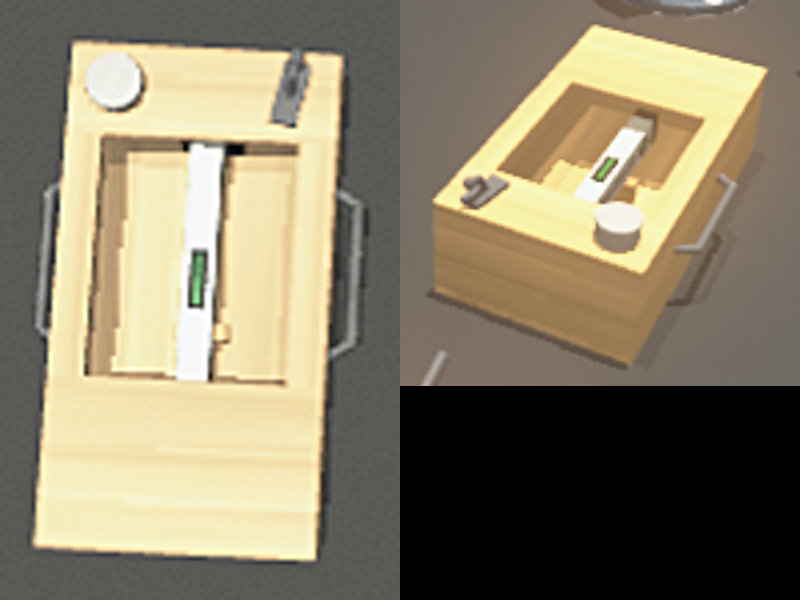

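The picture shows the chest, its far deck carrying the tin (left) and hook (right). The deck corners in the crop are (73,42), (343,55), (316,560), (35,546); the level lies through the opening with its vial at (198,280).

```bash
cat >> h.py <<'E'
def fit2(L,W):
    l=L-L.mean(0);w=W-W.mean(0);H=l.T@w;a=np.arctan2(H[0,1]-H[1,0],H[0,0]+H[1,1])
    R=np.array([[np.cos(a),-np.sin(a)],[np.sin(a),np.cos(a)]]);t=W.mean(0)-R@L.mean(0);return a,t,W-(L@R.T+t)
E
python3 - <<'E'
from h import *
px=lambda l:np.array(l,float)/4+[180,140]-.375
cor=px([(73,42),(343,55),(316,560),(35,546)])
L=np.array([[150,95],[150,-95],[-202,-95],[-202,95.]])/1e3
W=atz("top",cor,.103)[:,:2]; a,t,r=fit2(L,W);print("deck",np.degrees(a),t,np.round(r*1e3,1))
op=px([(104,134),(300,146),(286,383),(84,375)])
L2=np.array([[85,70],[85,-70],[-85,-70],[-85,70.]])/1e3
a2,t2,r2=fit2(L2,atz("top",op,.103)[:,:2]);print("open",np.degrees(a2),t2,np.round(r2*1e3,1))
lv=atz("top",px([(198,278),(208,145),(194,380)]),.067)
R=np.array([[np.cos(a),-np.sin(a)],[np.sin(a),np.cos(a)]])
print("level pts in chest",np.round((lv[:,:2]-t)@R*1e3,1))
for n,p in(("tin",(114,82)),("hook",(290,90))):print(n,np.round((atz("top",px([p]),.12)[:,:2]-t)@R*1e3,1))
# vial via scene too
E
```

```text
deck -1.3638812017117943 [0.56019288 0.09465352] [[ 0.6  1.1]
 [ 0.4 -1.1]
 [-0.5 -0.8]
 [-0.5  0.8]]
open -1.600245732221965 [0.56022781 0.09482098] [[-0.4 -1. ]
 [-1.7  0.8]
 [ 2.   0.5]
 [ 0.1 -0.3]]
level pts in chest [[ -9.3   0.4]
 [ 88.1  -0.5]
 [-82.4  -1.4]]
tin [[118.5  61.4]]
hook [[118.8 -61.2]]
```

```bash
python3 -m inch '[-1,-0.58,0,0,0,-0.25,-1,-0.58,0,0,0,-0.25,-1,-0.58,0,0,0,-0.25,-1,-0.58,0,0,0,-0.25,-1,-0.58,0,0,0,-0.25]' 87 60
cat > plan.py <<'E'
import numpy as np, heapq, sys
g=40.; th=np.radians(np.arange(0,62,2)); X=np.arange(-70,41,3.); Z=np.arange(51,241,3.)
boxes=[(-202,-85,94,103),(85,150,94,103),(-202,-193,0,103),(93,150,20,103),(-202,150,-5,9),(-51,-39,0,35),(98,140,103,133)]
def edge(s0,s1,n0,n1,k=25):
    a=np.linspace(0,1,k);s=s0+a*(s1-s0);n=n0+a*(n1-n0);o=np.ones(k)
    return np.vstack([np.c_[s,n0*o],np.c_[s,n1*o],np.c_[s0*o,n],np.c_[s1*o,n]])
# level, fingers, body (s along level, n normal); grasp point 9 above centreline
h=float(sys.argv[1]) if len(sys.argv)>1 else 7.
P=np.vstack([edge(-125,125,-16,16,60),edge(g-38,g+38,h+51,h+160),edge(g-12,g+12,h-19,h+51)])
def clr(x,z,t):
    c,s=np.cos(t),np.sin(t);wx=x+P[:,0]*c-P[:,1]*s;wz=z+P[:,0]*s+P[:,1]*c;m=99.
    for a,b,lo,hi in boxes:
        dx=np.maximum(a-wx,wx-b);dz=np.maximum(lo-wz,wz-hi)
        d=np.hypot(np.maximum(dx,0),np.maximum(dz,0))+np.minimum(np.maximum(dx,dz),0);m=min(m,d.min())
    return m
if __name__=="__main__":
    C={}
    def cl(k):
        if k not in C:C[k]=min(15,clr(X[k[0]],Z[k[1]],th[k[2]]))
        return C[k]
    st=(int(np.argmin(abs(X+55))),1,0);D={st:0};prev={};H=[(0,st)]
    print("start",cl(st))
    while H:
        d,k=heapq.heappop(H)
        if d>D[k]:continue
        if Z[k[1]]+min(-125*np.sin(th[k[2]]),0)>130: break
        for dx in(-1,0,1):
          for dz in(-1,0,1):
            for dt in(-1,0,1):
              q=(k[0]+dx,k[1]+dz,k[2]+dt)
              if q==k or not(0<=q[0]<len(X) and 0<=q[1]<len(Z) and 0<=q[2]<len(th)):continue
              c=cl(q)
              if c<1:continue
              e=d+(3*abs(dx)+3*abs(dz)+3*abs(dt))*(1+(60/c**1.5)) 
              if e<D.get(q,1e9):D[q]=e;prev[q]=k;heapq.heappush(H,(e,q))
    path=[k]
    while k!=st:k=prev[k];path.append(k)
    for k in path[::-1][::2]:print(X[k[0]],Z[k[1]],round(np.degrees(th[k[2]])),round(cl(k),1))
E
time python3 plan.py
```

```text
time: 1.42
position: [0.3097, 0.4949, 0.2447]
tool_rot: [0.014, 1.0, 0.0, 0.0]
ft_force: [0.5, 0.4, -0.3]
grip_width: 0.0867
grip_force: 0.0
start 3.0
-55.0 54.0 0 3.0
-55.0 60.0 0 9.0
-52.0 66.0 4 13.8
-52.0 66.0 8 14.6
-52.0 66.0 12 14.6
-52.0 69.0 14 14.0
-52.0 72.0 16 12.8
-49.0 78.0 20 11.2
-43.0 81.0 22 10.3
-37.0 84.0 22 11.3
-34.0 90.0 26 10.0
-28.0 96.0 30 10.6
-22.0 96.0 30 10.6
-16.0 102.0 32 13.2
-10.0 105.0 32 14.4
-4.0 108.0 32 15
2.0 108.0 34 15
8.0 114.0 34 15
14.0 117.0 34 15
20.0 123.0 34 15
26.0 129.0 34 15
32.0 135.0 34 15
38.0 135.0 34 15
38.0 141.0 34 14.2
38.0 147.0 34 11.0
38.0 153.0 34 10.4
38.0 159.0 34 10.4
38.0 165.0 34 11.7
38.0 171.0 32 15
38.0 171.0 28 15
38.0 171.0 24 15
38.0 174.0 22 15
real	0m1.256s
user	0m1.548s
sys	0m0.012s
```

```bash

python3 -m inch '[-0.75,-0.98,0,0,0,0,-0.75,-0.98,0,0,0,0,-0.75,-0.98,0,0,0,0]' >/dev/null
python3 -m inch '[-0.75,-0.98,0,0,0,0,-0.75,-0.98,0,0,0,0,-0.75,-0.98,0,0,0,0]' >/dev/null
python3 -m inch '[-0.75,-0.98,0,0,0,0,-0.75,-0.98,0,0,0,0,-0.75,-0.98,0,0,0,0]' >/dev/null
python3 -m inch '[-0.75,-0.98,0,0,0,0,-0.75,-0.98,0,0,0,0,-0.75,-0.98,0,0,0,0]' >/dev/null
python3 -m inch '[-0.75,-0.98,0,0,0,0,-0.75,-0.98,0,0,0,0,-0.75,-0.98,0,0,0,0,-0.75,-0.98,0,0,0,0,-0.75,-0.98,0,0,0,0]'
python3 - <<'E'
from h import *
c=get_calibration("wrist");im=camera("wrist");print(get_obs()["position"],np.round(c["T"],3))
for r in cut_out("wrist","level")[:1]: print(r["conf"],r["bbox"])
# predicted chest model drawn
a=np.radians(-1.4);R=np.array([[np.cos(a),-np.sin(a)],[np.sin(a),np.cos(a)]])
def C(x,y,z): return np.r_[R@[x/1e3,y/1e3]+[.5602,.0947],z/1e3]
im=im.copy()
for q in([(85,70,103),(85,-70,103),(-85,-70,103),(-85,70,103)],[(90,11,67),(90,-11,67),(-85,-11,67),(-85,11,67)]):
  p=proj("wrist",[C(*v) for v in q],c);print(np.round(p));cv2.polylines(im,[p.astype(np.int32)],True,(255,0,0),1)
save("w1",im)
E
```

```text
time: 2.83
position: [0.598, 0.0959, 0.2441]
tool_rot: [0.015, 1.0, 0.0, -0.001]
ft_force: [-0.7, 0.8, 0.7]
grip_width: 0.0873
grip_force: 0.0
[0.59718071 0.09678524 0.24414125] [[ 0.029  0.958  0.286  0.518]
 [ 1.    -0.028 -0.007  0.099]
 [ 0.001  0.286 -0.958  0.385]
 [ 0.     0.     0.     1.   ]]
0.66 [257.4, 26.3, 286.7, 246.0]
[[355. 256.]
 [185. 257.]
 [168.  32.]
 [368.  31.]]
[[282. 245.]
 [258. 245.]
 [255.  39.]
 [283.  39.]]
```

View pics/w1.png

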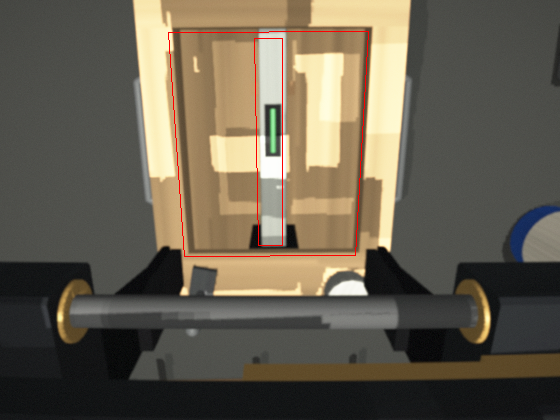

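The picture shows the real opening about 3 px right of and 4 px above my model (bottom edge at row 252), and the level spanning columns 258–286. I'll measure it directly.

```bash
python3 - <<'E'
from h import *
c=get_calibration("wrist");im=camera("wrist");r=cut_out("wrist","level")[0]["region"]
o=get_obs();print(o["position"],o["tool_rot"],o["time"])
pts=[]
for v in range(60,225,15):
    u=np.where(r[v])[0]; 
    if len(u): pts.append((u.min()/2+u.max()/2,v)); print(v,u.min(),u.max())
w=atz("wrist",pts,.067,c);p=np.polyfit(w[:,0],w[:,1],1);print("yaw",np.degrees(np.arctan(p[0])),"y at .60",np.polyval(p,.6),"y at .56",np.polyval(p,.56))
g=im.astype(int).sum(2); print(np.round(atz("wrist",[(272,252),(272,28)],.103,c),4))
E
```

```text
[0.59694377 0.09750865 0.24453411] [ 1.26031996e-02  9.99920420e-01  2.37919647e-04 -5.05591082e-04] 3.0333
60 257 284
75 258 284
90 258 284
105 257 285
120 257 283
135 259 284
150 259 284
165 259 284
180 259 283
195 259 283
210 260 283
yaw -1.3202298367911989 y at .60 0.09635408644154789 y at .56 0.09727594390220645
[[0.6401 0.096  0.103 ]
 [0.4719 0.1005 0.103 ]]
```

```bash

python3 -m inch '[0,0,0.4,0,0,0,0,0,0.7,0,0,0,0,0,1,0,0,0,0,0,1,0,0,0]' 50 60
python3 -m inch '[0,0,0.25,0,0,0,0,0,0.5,0,0,0,0,0,0.75,0,0,0,0,0,1,0,0,0,0,0,1,0,0,0]'
python3 -m inch '[0,0,0.1,0,0,0,0,0,0.2,0,0,0,0,0,0.26,0,0,0,0,0,0.26,0,0,0]'
python3 - <<'E'
from h import *
im=camera("wrist");save("w2",im);print(get_obs()["ft_force"])
E
```

```text
time: 3.37
position: [0.5939, 0.0972, 0.1603]
tool_rot: [0.013, 1.0, 0.0, -0.005]
ft_force: [-1.1, 0.7, -0.3]
grip_width: 0.0681
grip_force: 0.0
time: 3.78
position: [0.5958, 0.0967, 0.0824]
tool_rot: [0.013, 1.0, 0.0, -0.003]
ft_force: [-0.7, -0.5, -1.0]
grip_width: 0.0506
grip_force: 0.0
time: 4.12
position: [0.5979, 0.0959, 0.0636]
tool_rot: [0.013, 1.0, 0.0, -0.0]
ft_force: [-0.5, 0.6, 0.2]
grip_width: 0.0499
grip_force: 0.0
[ 0.12278287 -0.52570169 -0.20561102]
```

View pics/w2.png

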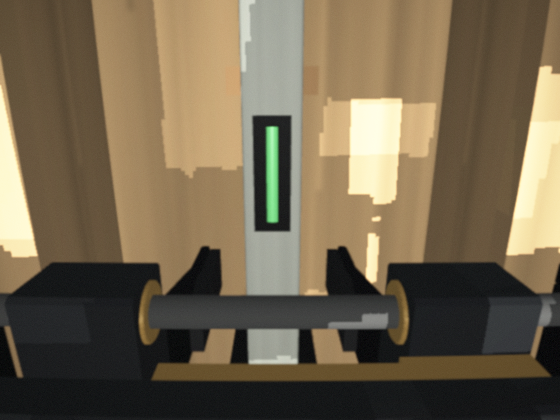

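The wrist picture shows the level (columns 246–300) centred between the fingers (220 and 326). Closing.

```bash

python3 -m inch '[0,0,0,0,0,0,0,0,0,0,0,0,0,0,0,0,0,0,0,0,0,0,0,0,0,0,0,0,0,0,0,0,0,0,0,0,0,0,0,0,0,0,0,0,0,0,0,0]' 0 60
python3 -m inch '[0,0,-0.01,0,0,0,0,0,-0.01,0,0,0,0,0,-0.01,0,0,0,0,0,-0.01,0,0,0]'
python3 -c "
from h import *
o=get_obs();print(o['ft_force'],o['moment'],o['position'])"
```

```text
time: 4.83
position: [0.5982, 0.0957, 0.064]
tool_rot: [0.013, 1.0, -0.0, 0.0]
ft_force: [-0.3, 0.0, 2.8]
grip_width: 0.0216
grip_force: 60.0
time: 5.17
position: [0.5979, 0.0958, 0.0643]
tool_rot: [0.014, 1.0, 0.0, -0.0]
ft_force: [-0.3, -0.1, -0.8]
grip_width: 0.0214
grip_force: 60.0
[-0.31784617 -0.05666552 -0.76158504] [ 0.04102222 -0.05166462  0.03227495] [0.59791964 0.09578981 0.06428554]
```

```bash

python3 -m inch '[0,0,-0.008,0,0.004,0,0,0,-0.008,0,0.004,0,0,0,-0.008,0,0.004,0,0,0,-0.008,0,0.004,0]'
python3 -c "
from h import *
o=get_obs();print(o['ft_force'],o['moment'],o['position'])"
```

```text
time: 5.5
position: [0.5981, 0.0957, 0.0652]
tool_rot: [0.014, 1.0, 0.0, -0.003]
ft_force: [0.2, 0.5, -0.5]
grip_width: 0.0216
grip_force: 60.0
[ 0.23443121  0.48107305 -0.52030484] [ 0.06679702 -0.05782471 -0.03581098] [0.59810071 0.09574694 0.06516033]
```

```bash

python3 -m inch '[0.02,0,0,0,0,0,0.04,0,0,0,0,0,0.06,0,0,0,0,0,0.08,0,0,0,0,0,0.1,0,0,0,0,0,0.12,0,0,0,0,0,0.15,0,0,0,0,0,0.18,0,0,0,0,0,0.21,0,0,0,0,0,0.25,0,0,0,0,0]'
python3 -m inch '[0.04,0,0,0,0,0,0.08,0,0,0,0,0,0.12,0,0,0,0,0,0.16,0,0,0,0,0,0.2,0,0,0,0,0,0.24,0,0,0,0,0,0.27,0,0,0,0,0,0.27,0,0,0,0,0]'
python3 - <<'E'
from h import *
o=get_obs();print(o['ft_force'],o['moment'],o['position'])
a=camera("wrist");b=camera("top")
save("w3",np.hstack([cv2.resize(a,(480,360)),cv2.resize(b[140:290,180:280],(240,360),interpolation=cv2.INTER_CUBIC)]))
E
```

```text
time: 6.33
position: [0.5952, 0.0956, 0.0676]
tool_rot: [0.014, 1.0, 0.0, 0.016]
ft_force: [29.9, 2.2, -16.4]
grip_width: 0.0216
grip_force: 60.0
time: 7.0
position: [0.5531, 0.0971, 0.0647]
tool_rot: [0.013, 1.0, 0.0, -0.006]
ft_force: [-0.8, -0.7, -0.8]
grip_width: 0.0218
grip_force: 60.0
[-0.78263469 -0.67481227 -0.82421997] [ 0.0735826  -0.08273159 -0.01004654] [0.5531435  0.09710444 0.06469657]
```

View pics/w3.png

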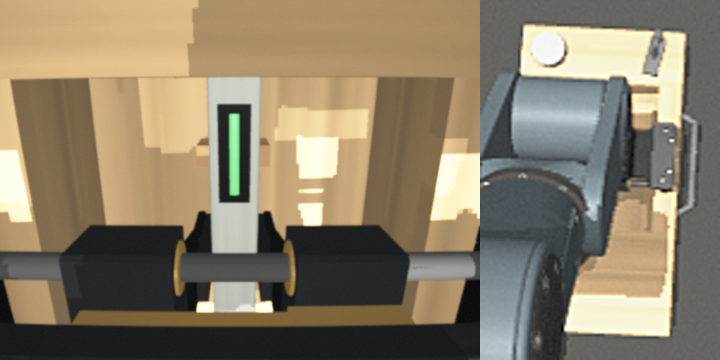

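The level has come about 43 mm (vial almost unmoved relative to the fingers, roughly 2 mm slip), the force has dropped to zero, and the bystanders stand as before. Next: 9 mm more, then the tilt.

```bash

python3 -m inch '[0.04,0,0,0,0,0,0.08,0,0,0,0,0,0.11,0,0,0,0,0,0.11,0,0,0,0,0,0.11,0,0,0,0,0]'
python3 - <<'E'
import numpy as np
W=[(-54,52,-.5),(-53,62,1),(-52,67,10),(-49,77,20),(-37,85,23),(-28,95,30),(-10,104,32),(14,117,34),(38,135,34),(38,165,34),(38,215,34),(38,260,34)]
f=lambda x,z,t:(np.array([x,z])+38.5*np.array([np.cos(t),np.sin(t)])+12.5*np.array([-np.sin(t),np.cos(t)]),t)
P=[f(x,z,np.radians(t)) for x,z,t in W]
import sys; sys.argv=['',''][:1]
from plan import clr
for a,b,w0,w1 in zip(P,P[1:],W,W[1:]):
    d=b[0]-a[0];t=a[1];u=np.array([np.cos(t),np.sin(t)]);n=np.array([-np.sin(t),np.cos(t)])
    m=min(clr(*(np.array(w0[:2])*(1-k)+np.array(w1[:2])*k),np.radians(w0[2]*(1-k)+w1[2]*k)) for k in np.linspace(0,1,9))
    print(w1,"tx %.3f tz %.3f ry %.3f"%(-d@u/80,-d@n/80,-(b[1]-a[1])/(np.pi/2)),"clr",round(m,1),"tcp",np.round(b[0]))
E
```

```text
time: 7.52
position: [0.5474, 0.0972, 0.0655]
tool_rot: [0.014, 1.0, 0.0, -0.003]
ft_force: [-0.0, -0.4, -2.4]
grip_width: 0.0211
grip_force: 60.0
(-53, 62, 1) tx -0.007 tz -0.138 ry -0.017 clr 0.9 tcp [-15.  75.]
(-52, 67, 10) tx 0.017 tz -0.136 ry -0.100 clr 11.0 tcp [-16.  86.]
(-49, 77, 20) tx -0.024 tz -0.198 ry -0.111 clr 10.2 tcp [-17. 102.]
(-37, 85, 23) tx -0.166 tz -0.068 ry -0.033 clr 10.0 tcp [ -6. 112.]
(-28, 95, 30) tx -0.130 tz -0.129 ry -0.078 clr 9.6 tcp [ -1. 125.]
(-10, 104, 32) tx -0.245 tz -0.002 ry -0.022 clr 9.6 tcp [ 16. 135.]
(14, 117, 34) tx -0.335 tz 0.004 ry -0.022 clr 15.2 tcp [ 39. 149.]
(38, 135, 34) tx -0.375 tz -0.019 ry -0.000 clr 15.6 tcp [ 63. 167.]
(38, 165, 34) tx -0.210 tz -0.311 ry -0.000 clr 10.4 tcp [ 63. 197.]
(38, 215, 34) tx -0.349 tz -0.518 ry -0.000 clr 11.7 tcp [ 63. 247.]
(38, 260, 34) tx -0.315 tz -0.466 ry -0.000 clr 40.4 tcp [ 63. 292.]
```

```bash

python3 -m inch '[0.01,0,-0.04,0,-0.005,0,0.02,0,-0.08,0,-0.01,0,0.03,0,-0.12,0,-0.015,0,0.03,0,-0.138,0,-0.017,0,0.03,0,-0.138,0,-0.017,0]'
python3 -m inch '[0.004,0,-0.034,0,-0.025,0,0.008,0,-0.068,0,-0.05,0,0.012,0,-0.102,0,-0.075,0,0.017,0,-0.136,0,-0.1,0,0.017,0,-0.136,0,-0.1,0]'
python3 -m inch '[-0.006,0,-0.05,0,-0.028,0,-0.012,0,-0.1,0,-0.055,0,-0.018,0,-0.15,0,-0.083,0,-0.024,0,-0.198,0,-0.111,0,-0.024,0,-0.198,0,-0.111,0,-0.024,0,-0.198,0,-0.111,0]'
python3 - <<'E'
from h import *
o=get_obs();print(o['ft_force'],o['moment'],o['position'],o['q'])
a=camera("wrist");b=camera("scene")
save("w4",np.hstack([cv2.resize(a,(400,300)),cv2.resize(b[130:310,240:420],(400,400))[:300]]))
E
```

```text
time: 7.93
position: [0.5454, 0.0972, 0.0772]
tool_rot: [0.014, 1.0, -0.0, 0.011]
ft_force: [0.0, 2.1, -0.9]
grip_width: 0.0214
grip_force: 60.0
time: 8.35
position: [0.5418, 0.0974, 0.0875]
tool_rot: [0.013, 0.996, -0.001, 0.088]
ft_force: [-0.7, 0.1, -1.7]
grip_width: 0.0214
grip_force: 60.0
time: 8.85
position: [0.5427, 0.0973, 0.1032]
tool_rot: [0.013, 0.985, -0.002, 0.174]
ft_force: [0.1, 0.9, -1.5]
grip_width: 0.0215
grip_force: 60.0
[ 0.11417625  0.88181336 -1.53872172] [ 0.04402569  0.20357312 -0.00317978] [0.54273766 0.09727473 0.10321827] [-0.02496296  0.59445375  1.98144905 -0.00343942  0.21567671 -1.5654529 ]
```

View pics/w4.png

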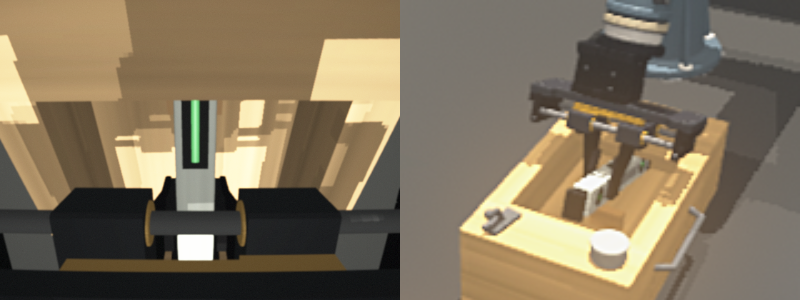

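The scene picture shows the grooved end rising into the opening clear of the deck edges, and the bystanders are undisturbed. Joint 5 is close to its lower limit (0.216), so I'll step on while recording joints and fit the arm's geometry.

```bash
cat > q.py <<'E'
from h import *
import json
o=get_obs();l=[*map(float,o['q']),*map(float,o['position']),*map(float,o['tool_rot'])];open("q.txt","a").write(json.dumps(l)+"\n");print(np.round(l,4),np.round(o['ft_force'],1))
E
python3 q.py
python3 -m inch '[-0.04,0,-0.017,0,-0.008,0,-0.083,0,-0.034,0,-0.016,0,-0.083,0,-0.034,0,-0.016,0]' >/dev/null; python3 q.py
python3 -m inch '[-0.04,0,-0.017,0,-0.008,0,-0.083,0,-0.034,0,-0.016,0,-0.083,0,-0.034,0,-0.016,0,-0.083,0,-0.034,0,-0.016,0]' >/dev/null; python3 q.py
python3 - <<'E'
import numpy as np,json
from scipy.optimize import least_squares
D=[json.loads(l) for l in open("q.txt")]+[[.973,.527,1.433,0,1.181,-.178,.255,.571,.245,.208,.978,0,0]]
D=np.array(D);q2,q23=D[:,1],D[:,1]+D[:,2];q235=q23+D[:,4];r=np.hypot(D[:,6],D[:,7]);z=D[:,8]
def m(p,q2,q23,q235): 
    a,z0,L1,L2,e,Lt=p; return a+L1*np.sin(q2)+L2*np.sin(q23)+e*np.cos(q23)+Lt*np.sin(q235), z0+L1*np.cos(q2)+L2*np.cos(q23)-e*np.sin(q23)+Lt*np.cos(q235)
pr=np.array([0,.35,.4,.4,0,.25]);sg=np.array([.1,.1,.15,.15,.05,.1])
f=lambda p:np.r_[(np.array(m(p,q2,q23,q235))-[r,z]).ravel()/.0007,(p-pr)/sg]
s=least_squares(f,pr);print(np.round(s.x,3),np.round((np.array(m(s.x,q2,q23,q235))-[r,z])*1e3,1))
for x,zz,t in[(-1,125,30),(16,135,32),(39,149,34),(63,167,34),(63,197,34),(63,247,34)]:
    T=np.pi-np.radians(t);k=least_squares(lambda k:np.array(m(s.x,k[0],k[1],T))-[.559+x/1e3,zz/1e3],[.6,2.4]).x
    print(x,zz,t,"q2 %.2f q3 %.2f q5 %.2f"%(k[0],k[1]-k[0],T-k[1]))
E
```

```text
[-0.0251  0.5948  1.98   -0.0035  0.2148 -1.5654  0.5439  0.0972  0.1034
  0.0134  0.9845 -0.0024  0.1751] [-0.3  0.7 -2. ]
[-0.025   0.5884  1.9831 -0.0041  0.1911 -1.5648  0.5492  0.0971  0.1086
  0.0134  0.982  -0.0026  0.1883] [-0.5  0.4 -1.4]
[-0.025   0.5827  1.9865 -0.005   0.1702 -1.564   0.5534  0.097   0.1133
  0.0133  0.9797 -0.0027  0.1998] [ 0.7 -0.2 -0.7]
[0.061 0.316 0.493 0.381 0.096 0.265] [[-0.1  0.   0.1 -0. ]
 [ 0.5 -0.  -0.5  0. ]]
-1 125 30 q2 0.56 q3 2.07 q5 -0.02
16 135 32 q2 0.56 q3 2.05 q5 -0.02
39 149 34 q2 0.55 q3 2.00 q5 -0.00
63 167 34 q2 0.53 q3 1.93 q5 0.09
63 197 34 q2 0.46 q3 1.92 q5 0.17
63 247 34 q2 0.36 q3 1.88 q5 0.31
```

```bash
cat > plan2.py <<'E'
import numpy as np,heapq
from plan import clr
a,z0,L1,L2,e,Lt=.061,.316,.493,.381,.096,.265
Le=np.hypot(L2,e);de=np.arctan2(e,L2)
def q5(x,z,t):
    px=.559+(x+38.5*np.cos(t)-12.5*np.sin(t))/1e3;pz=(z+38.5*np.sin(t)+12.5*np.cos(t))/1e3;T=np.pi-t
    wx=px-a-Lt*np.sin(T);wz=pz-z0-Lt*np.cos(T);r=np.hypot(wx,wz)
    if r>L1+Le:return -9
    phi=np.arctan2(wx,wz);B=np.arccos((r*r+Le*Le-L1*L1)/(2*r*Le))
    return T-(phi+B-de)
if __name__=="__main__":
    print("now",q5(-37,85,np.radians(23)))
    C={};S=(2.,2.,1.)
    def v(k):return -37+2*k[0],85+2*k[1],23+k[2]
    def cl(k):
        if k not in C:
            x,z,t=v(k);t=np.radians(t);b=q5(x,z,t);C[k]=min(12,clr(x,z,t)) if .06<=b and 0<=t<.7 and -70<x<100 else -1
        return C[k]
    st=(0,0,0);D={st:0};prev={};H=[(0,st)];goal=None
    while H:
        d,k=heapq.heappop(H)
        if d>D[k]:continue
        x,z,t=v(k)
        if z-125*np.sin(np.radians(t))>125:goal=k;break
        for i in range(27):
            q=(k[0]+i%3-1,k[1]+i//3%3-1,k[2]+i//9-1)
            if q==k or v(q)[1]>230:continue
            c=cl(q)
            if c<2:continue
            E=d+(2*abs(q[0]-k[0])+2*abs(q[1]-k[1])+2*abs(q[2]-k[2]))*(1+80/c**1.5)
            if E<D.get(q,1e9):D[q]=E;prev[q]=k;heapq.heappush(H,(E,q))
    print(goal,len(D))
    p=[goal];k=goal
    while k!=st:k=prev[k];p.append(k)
    for k in p[::-1][::3]+[goal]:x,z,t=v(k);print(x,z,t,"clr %.1f q5 %.2f"%(cl(k),q5(x,z,np.radians(t))))
E
time python3 plan2.py
```

```text
now 0.15531591910107378
(41, 33, -11) 15787
-37 85 23 clr 11.0 q5 0.16
-35 87 25 clr 10.7 q5 0.11
-31 93 27 clr 9.5 q5 0.07
-27 95 27 clr 7.8 q5 0.08
-21 99 28 clr 9.8 q5 0.07
-15 101 28 clr 9.0 q5 0.09
-9 105 29 clr 11.4 q5 0.08
-3 109 30 clr 12.0 q5 0.07
3 111 30 clr 12.0 q5 0.09
9 115 30 clr 12.0 q5 0.11
13 117 30 clr 12.0 q5 0.12
19 121 30 clr 12.0 q5 0.14
23 123 30 clr 12.0 q5 0.15
29 127 30 clr 12.0 q5 0.17
35 129 30 clr 12.0 q5 0.19
39 133 30 clr 12.0 q5 0.20
43 135 30 clr 12.0 q5 0.22
45 137 29 clr 12.0 q5 0.25
45 143 29 clr 12.0 q5 0.27
45 149 28 clr 12.0 q5 0.31
45 151 25 clr 12.0 q5 0.40
45 151 22 clr 12.0 q5 0.48
45 151 19 clr 12.0 q5 0.56
45 151 16 clr 12.0 q5 0.64
45 151 13 clr 12.0 q5 0.72
45 151 12 clr 12.0 q5 0.74
real	0m2.977s
user	0m3.214s
sys	0m0.031s
```

```bash
cat > seg.py <<'E'
import numpy as np,sys,json
from plan import clr
from plan2 import q5
W=json.loads(sys.argv[-1])
f=lambda x,z,t:np.array([x,z])+38.5*np.array([np.cos(t),np.sin(t)])+12.5*np.array([-np.sin(t),np.cos(t)])
for w0,w1 in zip(W,W[1:]):
    t=np.radians(w0[2]);d=f(*w1[:2],np.radians(w1[2]))-f(*w0[:2],t);u=np.array([np.cos(t),np.sin(t)]);n=np.array([-np.sin(t),np.cos(t)])
    I=[np.array(w0)*(1-k)+np.array(w1)*k for k in np.linspace(0,1,9)]
    print(w1,"tx %.3f tz %.3f ry %.3f"%(-d@u/80,-d@n/80,-(w1[2]-w0[2])/90),"clr %.1f q5 %.2f"%(min(clr(x,z,np.radians(t)) for x,z,t in I),q5(w1[0],w1[1],np.radians(w1[2]))))
E
sed -i 's/^h=.*/h=9./' plan.py
python3 seg.py '[[-37,85,23],[-31,93,27],[-21,99,28],[-3,109,30],[20,122,30],[43,135,30],[45,150,28],[45,170,22],[45,220,15],[45,260,12]]'
```

```text
[-31, 93, 27] tx -0.096 tz -0.096 ry -0.044 clr 9.5 q5 0.07
[-21, 99, 28] tx -0.143 tz -0.018 ry -0.011 clr 8.7 q5 0.07
[-3, 109, 30] tx -0.252 tz -0.021 ry -0.022 clr 9.8 q5 0.07
[20, 122, 30] tx -0.330 tz 0.003 ry 0.000 clr 12.0 q5 0.15
[43, 135, 30] tx -0.330 tz 0.003 ry 0.000 clr 12.3 q5 0.22
[45, 150, 28] tx -0.121 tz -0.133 ry 0.022 clr 11.9 q5 0.31
[45, 170, 22] tx -0.131 tz -0.170 ry 0.067 clr 12.4 q5 0.53
[45, 220, 15] tx -0.250 tz -0.520 ry 0.078 clr 20.6 q5 0.83
[45, 260, 12] tx -0.137 tz -0.458 ry 0.033 clr 70.5 q5 0.99
```

```bash

python3 -m inch '[-0.032,0,-0.032,0,-0.015,0,-0.064,0,-0.064,0,-0.03,0,-0.096,0,-0.096,0,-0.044,0,-0.096,0,-0.096,0,-0.044,0]' >/dev/null; python3 q.py
python3 -m inch '[-0.05,0,-0.006,0,-0.004,0,-0.1,0,-0.012,0,-0.008,0,-0.143,0,-0.018,0,-0.011,0,-0.143,0,-0.018,0,-0.011,0]' >/dev/null; python3 q.py
python3 -m inch '[-0.06,0,-0.005,0,-0.005,0,-0.12,0,-0.01,0,-0.011,0,-0.18,0,-0.015,0,-0.016,0,-0.252,0,-0.021,0,-0.022,0,-0.252,0,-0.021,0,-0.022,0,-0.252,0,-0.021,0,-0.022,0]'; python3 q.py
python3 - <<'E'
from h import *
a=camera("wrist");b=camera("scene")
save("w5",np.hstack([cv2.resize(a,(400,300)),cv2.resize(b[130:310,240:420],(400,400))[:300]]))
E
```

```text
[-0.0248  0.5701  2.0194 -0.0124  0.0813 -1.5565  0.5568  0.0969  0.1232
  0.0131  0.9723 -0.0032  0.2332] [ 0.7 -0.2 -1.6]
[-0.025   0.5643  2.0013 -0.012   0.085  -1.557   0.5684  0.0965  0.1304
  0.0132  0.9699 -0.0033  0.243 ] [-0.3  0.2 -0.8]
time: 10.7
position: [0.5843, 0.0961, 0.1409]
tool_rot: [0.013, 0.966, -0.004, 0.259]
ft_force: [-0.8, -0.2, -1.5]
grip_width: 0.0215
grip_force: 60.0
[-0.025   0.5569  1.979  -0.013   0.082  -1.5559  0.5843  0.0961  0.1409
  0.0131  0.9658 -0.0035  0.2588] [-0.8 -0.2 -1.5]
```

View pics/w5.png

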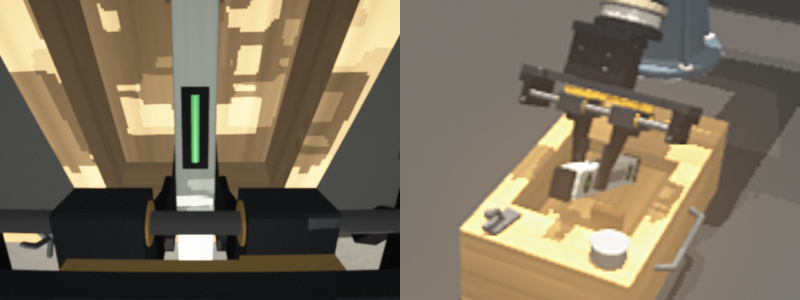

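The level sits diagonally in the opening without contact (force is just its weight), with tin and hook in place. I'll slide it on and out.

```bash

python3 -m inch '[-0.06,0,0,0,0,0,-0.12,0,0,0,0,0,-0.18,0,0,0,0,0,-0.24,0,0,0,0,0,-0.33,0,0.003,0,0,0,-0.33,0,0.003,0,0,0]'
python3 -m inch '[-0.06,0,0,0,0,0,-0.12,0,0,0,0,0,-0.18,0,0,0,0,0,-0.24,0,0,0,0,0,-0.33,0,0.003,0,0,0,-0.33,0,0.003,0,0,0]'
python3 -m inch '[-0.04,0,-0.044,0,0.007,0,-0.08,0,-0.088,0,0.014,0,-0.121,0,-0.133,0,0.022,0,-0.121,0,-0.133,0,0.022,0]'
python3 -m inch '[-0.044,0,-0.057,0,0.022,0,-0.088,0,-0.114,0,0.045,0,-0.131,0,-0.17,0,0.067,0,-0.131,0,-0.17,0,0.067,0]'
python3 q.py
```

```text
time: 11.3
position: [0.6095, 0.0954, 0.1552]
tool_rot: [0.013, 0.965, -0.004, 0.261]
ft_force: [0.8, -1.0, -1.4]
grip_width: 0.0212
grip_force: 60.0
time: 11.8
position: [0.6323, 0.0947, 0.1681]
tool_rot: [0.013, 0.965, -0.004, 0.261]
ft_force: [1.2, -0.5, -1.0]
grip_width: 0.0214
grip_force: 60.0
time: 12.13
position: [0.6345, 0.0948, 0.1821]
tool_rot: [0.013, 0.97, -0.003, 0.243]
ft_force: [1.3, -0.2, -1.1]
grip_width: 0.0214
grip_force: 60.0
time: 12.47
position: [0.6384, 0.0946, 0.1995]
tool_rot: [0.013, 0.981, -0.003, 0.193]
ft_force: [0.8, 0.4, -1.3]
grip_width: 0.0217
grip_force: 60.0
[-2.5500e-02  5.0490e-01  1.7122e+00 -1.4000e-03  5.3610e-01 -1.5681e+00
  6.3840e-01  9.4600e-02  1.9950e-01  1.3300e-02  9.8110e-01 -2.6000e-03
  1.9300e-01] [ 0.8  0.4 -1.3]
```

```bash

python3 -m inch '[-0.05,0,-0.1,0,0.015,0,-0.1,0,-0.2,0,0.03,0,-0.15,0,-0.3,0,0.046,0,-0.2,0,-0.41,0,0.062,0,-0.25,0,-0.52,0,0.078,0,-0.25,0,-0.52,0,0.078,0]'
python3 -m inch '[-0.03,0,-0.1,0,0.007,0,-0.06,0,-0.2,0,0.015,0,-0.1,0,-0.33,0,0.025,0,-0.137,0,-0.458,0,0.033,0,-0.137,0,-0.458,0,0.033,0]'
python3 -m inch '[-0.04,0,-0.15,0,0.02,0,-0.08,0,-0.3,0,0.04,0,-0.1,0,-0.45,0,0.06,0,-0.1,0,-0.55,0,0.08,0,-0.1,0,-0.55,0,0.1,0,-0.1,0,-0.55,0,0.1,0,-0.1,0,-0.55,0,0.1,0,-0.1,0,-0.55,0,0.1,0,-0.1,0,-0.55,0,0.1,0,-0.1,0,-0.55,0,0.1,0,-0.1,0,-0.55,0,0.1,0,-0.1,0,-0.55,0,0.1,0]'
python3 - <<'E'
from h import *
o=get_obs();print(np.round(o["joint_velocities"],3),o["ft_force"])
a=camera("top");b=camera("scene")
save("w6",np.hstack([a[100:400,150:450],cv2.resize(b,(533,400))[:300,:500]]))
E
```

```text
time: 12.97
position: [0.6408, 0.0946, 0.2454]
tool_rot: [0.013, 0.991, -0.002, 0.133]
ft_force: [0.6, -0.9, -0.9]
grip_width: 0.0217
grip_force: 60.0
time: 13.38
position: [0.6412, 0.0946, 0.2829]
tool_rot: [0.013, 0.994, -0.001, 0.106]
ft_force: [1.2, 0.8, -0.8]
grip_width: 0.0213
grip_force: 60.0
time: 14.38
position: [0.6386, 0.0947, 0.3265]
tool_rot: [0.014, 1.0, -0.0, 0.026]
ft_force: [0.3, 0.5, -1.9]
grip_width: 0.0214
grip_force: 60.0
[ 0.     0.002 -0.005 -0.001  0.001 -0.   ] [ 0.33670055  0.46212752 -1.87513433]
```

View pics/w6.png

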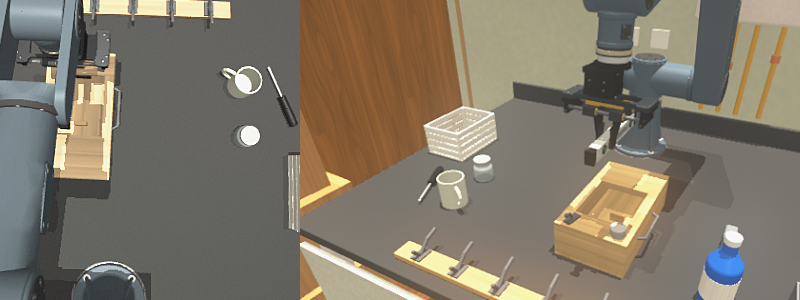

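The level is held nearly level about 0.2 m above the deck, the arm is still, and the bystanders stand where they were.

```bash
python3 -c "
from rig import *
print(hand_in())"
```

```text
the job is handed in; nothing more can be done
None
```

The level was pulled out of the clip and tilted up through the opening. I handed the job in with it held still about 0.2 m above the chest. The tin, hook and visible bystanders looked undisturbed, but I did not check whether the loose rest inside the chest had shifted.

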